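Screw a bench lamp down and aim it at a circuit board

TASK

Screw the yellow lamp head down its post, clockwise seen from above, until you feel it bite on the orange rubber washer, then keep turning against the stiffer drag to the next point where its glass faces the middle of the circuit board; it must end firmly against the washer, but no more than about a turn past the first bite, so as not to crush it. Then press the red switch on the stand fully down, gently, and let everything go. Leave the board and the other things on the bench where they are.

Things in the scene. Friction and masses are not known exactly. Their poses are not given: they have to be found in the camera images.
- lamp_axis (a point): Point on the vertical post axis inside the lamp head's yellow housing, 34 mm above the head's underside. Its frame turns with the head: x points level out through the glass, z up. The housing is a box with flat upright sides: 98 mm along x (-48 to +50), 34 mm wide (y), from 22 mm below to 20 mm above this point; pinch it here from above across the 34 mm, or push it round.
- lamp: The lamp head (0.25 kg), origin on the post axis at its underside, axes as lamp_axis. Black round bezel 52 mm wide in front (x 50 to 70 mm), fins 40 mm wide behind (x -49 to -27 mm), steel collar 54 mm wide, 12 mm high below. It sits on its thread: clockwise from above screws it down 2 mm a turn (backwards it stops 0.4 rad from the start). It stays where left; running free takes about 0.03 N m.
- washer: Orange rubber washer, 60 mm wide, 36 mm hole, 8 mm thick, loose round the post under the lamp; origin: centre of underside. The collar meets it 0 to 0.5 turn from the start: feel it, poses are too coarse. Within 0.8 rad past that the torque (dry friction) jumps to about 0.25 N m and the pressing force to 18 N; then +0.04 N m and +2.5 N per rad. 5 to 33 N is a good seat, over 60 N spoils it.
- stand: Grey steel foot plate screwed to the bench, 110 mm (x) by 250 mm (y, from -185 to +65 mm), 18 mm thick; origin on the bench under the post axis. Round the post stand a black sleeve 60 mm wide, an aluminium ring, the washer and the lamp, whose underside is about 75 mm above the bench.
- switch_top (a point): Centre of the top of the red push switch, 26 mm in diameter, on the stand at y = -140 mm from the post axis in the stand's frame, about 40 mm above the bench, in a black round housing 42 mm in diameter and 12 mm high.
- switch (a joint): Travel of the switch: 0 up, 0.006 m fully down; springs back. Fully down takes 5 N; pressed past 0.004 m it switches.
- board: Green circuit board standing upright, 108 mm wide (its x) and 95 mm high, in a dark holder with a foot 130 mm (x) by 60 mm (y), 111 mm high in all, 0.45 kg, loose on the bench 150 to 200 mm from the post. Origin on the bench under the middle of the board: the lamp is to face this point, seen from above.
- screwdriver: Loose screwdriver lying on the bench, about 200 mm long, 26 mm thick; a bystander.
- can: Red can, 72 mm in diameter and 85 mm high, standing on the bench; a bystander. Origin at the centre of its underside.
- mouse: Black computer mouse, 100 by 58 by 32 mm; a bystander. Origin at the centre of its underside.
- block: Wooden block with a brass strip, 120 by 45 by 22 mm; a bystander. Origin at the centre of its underside.

How it is judged:
On the way, in this order (a step that is already met when the one before it is completed fails the run):
1. the lamp is tight on the washer and faces the middle of the board (contact force between washer and lamp between 5 and 33 N and y of board in the frame of lamp_axis between -0.022 and 0.022 m and x of board in the frame of lamp_axis above 0.05 m), for 0.2 s.
2. the switch is pressed (value of joint switch above 0.004 m), for 0.05 s.
At the end, for the whole second after the job is handed in: For the second after the program ends: the lamp presses on the washer with 5 to 33 N (from about a quarter of a radian to a little over one turn past the bite), its glass faces the middle of the board within 22 mm sideways, the switch is up again and the board is within 15 mm of its start (all of step 1 and value of joint switch below 0.002 m and distance of board from where it was at the start of the episode below 0.015 m); the robot touches nothing.
It fails at once if the washer is crushed (pressed with more than 60 N) (contact force between washer and lamp above 60 N).
It fails at once if the stand or its switch is hit or pressed with more than 40 N (contact force between the arm and stand above 40 N).
It fails at once if the circuit board is pushed away or knocked over (distance of board from where it was at the start of the episode above 0.015 m or angle between board's own z axis and vertical above 0.3 rad).
It fails at once if a bystander is disturbed (moved more than 20 mm) (distance of any of screwdriver, can, mouse, block from where it was at the start of the episode above 0.02 m).
It also fails if it takes over 72 s, if anything falls off the work surface, if the arm or the gripper's body presses on something with over 40 N, if the wrist force passes 120 N, or if a joint passes its speed limit or range.

ROBOT

A 7-joint arm with a two-finger parallel gripper is mounted at the origin on the work surface. World frame = base frame: x ahead of the robot, y to its left, z up, the work surface at z = 0. Lengths are in m, angles in rad, forces in N, time in s.
With the tool pointing down it reaches from about 0.425 to 0.875 m from the base axis. Payload 8.4 kg.
Tool frame: the origin (TCP) lies at the very end of the fingers, on their centre line; the grasp point (between the pads) lies arm.hold_point_z behind it (arm.hold_point_z is the distance from the TCP to the grasp point, in m); z points along the fingers, y is the line along which they close (so a half turn about z gives the same grasp; the last joint's range is limited). The gripper opens to 85 mm and grips with 20 to 120 N. Pads are 22 mm wide; open, the fingers measure 114 mm over their backs; the gripper's body (76 mm by 85 mm) begins 54 mm behind the grasp point. The pads swing forward as they close: fully open they stand 13 mm farther back than shut.
Start: joints at [1.216, 0.333, 0.04, 1.465, -0.013, 1.343, -0.059], TCP at [0.164, -0.629, 0.231] pointing down, gripper open.
Joint ranges: [-2.58, 2.58], [-0.38, 2.09], [-1.3, 1.39], [0.25, 2.4], [-1.5, 4.64], [0.08, 2.09], [-2.65, 2.65]. Speed limits (rad/s): [2.22, 2.22, 2.79, 2.79, 3.14, 3.14, 3.14].

INTERFACE

Orientations are given as a 3x3 rotation matrix whose columns are the frame's x, y, z axes.
In Python, from bench import observe, imaging, hand_in, arm gives the robot as it stands. The module is installed in compiled form; this text tells all that it offers.
- The arm moves only by the tool move_arm, never from a script. Its argument "series" is a list of rows, each a list of 7 numbers: the shift along the tool's x, y, z in m, then the turn, a rotation vector about the tool's x, y, z in rad, then the opening, from 0 (shut) to 1 (fully open). In form: [[tx, ty, tz, rx, ry, rz, claw], ...]. A call has 1 to 20 rows; each row is the pose to reach, as a shift and turn from the pose commanded when the call began, along the tool's axes at that moment; what a row does not reach only later rows make up. A row lasts 1/12 s, in which the tool goes at most 41.7 mm and 7.16 degrees, less where a joint would pass 70% of its speed; a pose out of reach is approached as far as the arm can. A call with a gripper value outside its range is refused whole. The fingers move at their own pace and stop on an object; the grip force is fixed at half the most. Time passes only in rows, so rows that repeat a pose let the fingers close. It gives the time, the measured TCP pose, the force, the opening and the grip force at its end, in the units of the state.
- observe(): the state, without advancing time (a new reading comes with each control period).
- imaging.snapshot(name): name is "scene" or "top"; returns a dict with "img" (384x512x3 uint8, blue, green, red), "fx", "fy", "cx", "cy" (pixels), "rvec" (rotation vector, rad) and "tvec" (3), from world to camera coordinates, as OpenCV has them. Camera axes: x right, y down, z forward; pixel columns grow to the right and rows downward; lengths in m; the calibration is good to about 2 mm. A picture is of the moment at which its call begins. There is no depth.
- hand_in(): hands the job in; it is judged then, once.
Trained networks look in the newest picture that a camera, given by its name, has taken for a name from the list of things; names that differ only in an ending like _2 or _b are one class to them, and where a whole thing is asked for, a point or a joint stands for the part that bears it (a point fixed in the world has none). Each returns a list of dicts, best first, with "score" (0 to 1); they miss things now and then, are a little off and sometimes report something else, mostly with a low value. They report only what shows in the picture. A call takes as long as a camera call.
- imaging.boxes_of(camera, query): "extent" ([left, top, width, height] in pixels, round what is visible of it).
The state is a dict: "t": time; "joint_positions": joint angles; "qd": joint speeds; "tau": joint torques, N m; "eef_pos": TCP position; "ee_rot": TCP orientation; "wrist_force": force on the tool from outside, world axes, zero at the start; "wrist_torque": the same for the moment, N m; "opening": opening from 0.0 (shut) to 1.0 (fully open); "finger_force": force on a finger pad.
Only numpy, scipy, OpenCV 4.12 (cv2) and the standard library are available. Lean on these libraries where they do the work, as an engineer would, in place of code of your own. Each camera call takes 0.05 s, during which the arm holds its last target. There are 200 camera calls.

## Working session

There is one attempt and no reset: what is moved stays moved. The work goes in short steps, Python scripts to look and compute and a tool call to move; the robot and the scene stay as the last step left them, time stands still between calls to the robot, and variables do not carry over. Pictures are saved under pics/ and viewed, at most 10 in all, crops included, and the job is handed in when it is done.

Besides the shell and the picture viewer there is one more tool, called after "Call:" in YAML: its name, and indented under it one key for each argument. move_arm: Moves the arm, as the interface text tells. Its arguments: {"type":"object","properties":{"series":{"type":"array","items":{"type":"array","items":{"type":"number"}}}},"required":["series"]}

```bash
mkdir -p pics
python3 - <<'E'
from bench import observe, imaging, arm
import cv2,json
s=observe();print({k:(v if not hasattr(v,'tolist') else v.tolist()) for k,v in s.items()});print(arm.hold_point_z)
for c in("scene","top"):
    p=imaging.snapshot(c);cv2.imwrite(f"pics/{c}0.png",p["img"]);print(c,p["fx"],p["cx"],p["cy"],p["rvec"],p["tvec"])
    for n in("lamp","washer","stand","switch","board","screwdriver","can","mouse","block"):
        print(n,[(d["extent"],round(d["score"],2)) for d in imaging.boxes_of(c,n)[:2]])
E
```

```text
{'t': 0.0, 'joint_positions': [1.2158185928503507, 0.33390618692959356, 0.03987080075811079, 1.4663177989781442, -0.01338313232689983, 1.3432585033098505, -0.05848913924730708], 'qd': [-1.6704985849042884e-05, 0.0006292006762482976, -0.0012954066651804403, -0.0011405613927980174, -0.0022845568998520827, 0.0010362807506229623, -0.0005728161166091277], 'tau': [-0.00022970403733779676, -65.85504055023193, 1.36537604033947, -40.5558443069458, 0.0168949255021289, 0.01254713541129604, 4.61683930552681e-05], 'eef_pos': [0.1642989313987924, -0.6284138262909009, 0.23040148977371538], 'ee_rot': [[0.9674668708091679, 0.252997177250021, -0.0005312158110841301], [0.2529977037493046, -0.9674656615703839, 0.001534789809146989], [-0.0001256355667208731, -0.0016192546744048311, -0.9999986811141321]], 'wrist_force': [-0.6138949898730143, -0.0920457876947942, -0.014675347476600957], 'wrist_torque': [0.0500920221390738, -0.007759102205412667, 0.050232215579042026], 'finger_force': 0.0, 'opening': 1.0014225529187166}
0.0187
scene 468.35681778683227 252.52935087245294 185.59557417969518 [ 2.10816435  0.74
[... 313 characters left out ...]
.1, 49.0], 0.87)]
mouse [([142.5, 248.2, 48.0, 43.8], 0.68), ([168.3, 163.8, 49.0, 35.4], 0.49)]
block [([168.5, 165.4, 47.5, 33.7], 0.86)]
top 367.2761882535146 254.39217506332065 188.55779094225562 [ 2.13613984 -2.19278988  0.16065382] [0.00725715 0.62081432 0.81279389]
lamp [([215.8, 188.2, 53.5, 53.6], 0.83)]
washer [([176.2, 134.2, 33.3, 38.1], 0.66)]
stand [([210.3, 183.7, 108.9, 53.6], 0.95)]
switch [([291.1, 196.7, 13.5, 13.9], 0.66)]
board [([157.1, 197.7, 31.1, 61.8], 0.74)]
screwdriver [([251.0, 144.3, 80.4, 11.1], 0.72), ([213.8, 188.0, 53.7, 55.2], 0.68)]
can [([176.7, 133.5, 33.5, 36.3], 0.7)]
mouse [([338.2, 184.0, 32.9, 45.4], 0.91)]
block [([233.8, 264.7, 49.6, 24.9], 0.55)]
```

Run:
```python
import cv2
a=cv2.imread("pics/top0.png")[115:305,140:390];cv2.imwrite("pics/topc.png",cv2.resize(a,None,fx=3,fy=3,interpolation=2))
a=cv2.imread("pics/scene0.png")[90:310,120:380];cv2.imwrite("pics/scenec.png",cv2.resize(a,(780,600*1),interpolation=2))
```

```text
(no output)
```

View pics/topc.png

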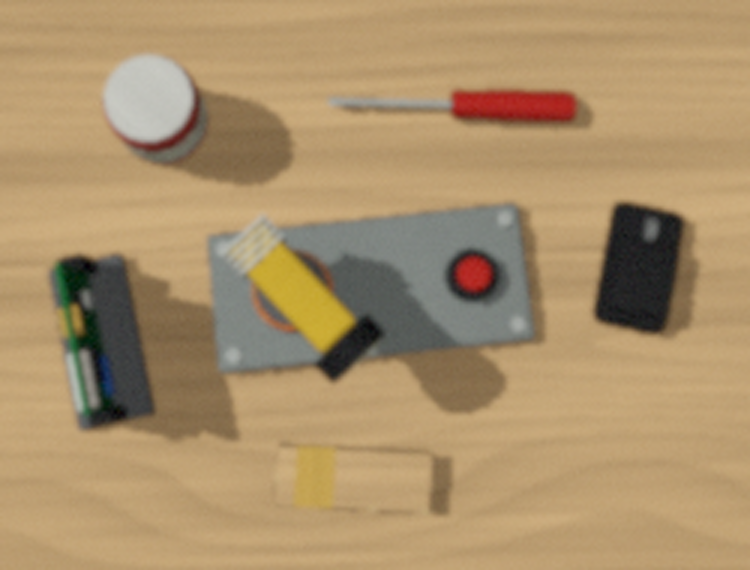

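View pics/scenec.png

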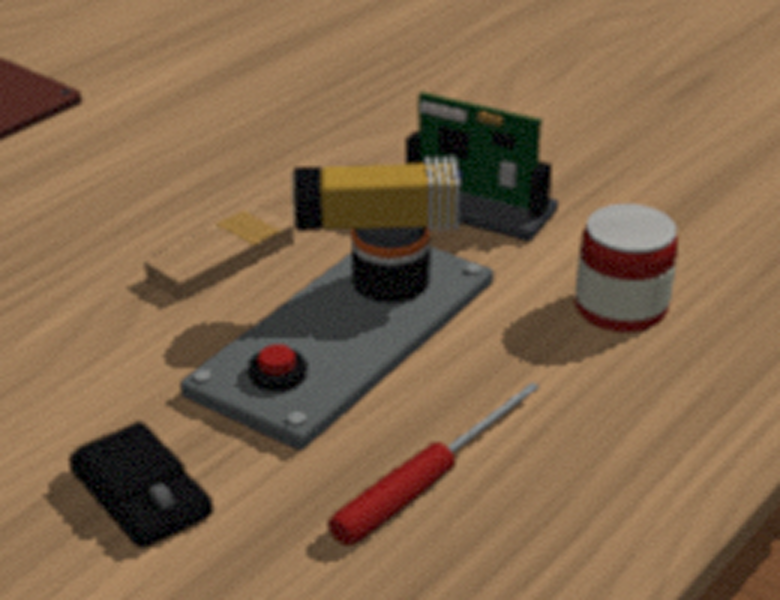

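```bash
cat > h.py <<'E'
import numpy as np,cv2
from bench import imaging,observe
C={"top":(367.2761882535146,254.39217506332065,188.55779094225562,[2.13613984,-2.19278988,0.16065382],[0.00725715,0.62081432,0.81279389]),
"scene":(468.35681778683227,252.52935087245294,185.59557417969518,[2.10816435,0.74400411,-0.37878069],[-0.46918513,-0.16237583,1.36177874])}
def at(c,u,v,z):
    f,cx,cy,r,t=C[c];R=cv2.Rodrigues(np.array(r))[0];o=-R.T@np.array(t);d=R.T@np.array([(u-cx)/f,(v-cy)/f,1])
    return o+d*(z-o[2])/d[2]
E
python3 - <<'E'
from h import *
np.set_printoptions(precision=4,suppress=True)
T=lambda x,y,z:at("top",x/3+140,y/3+115,z)[:2]
S=lambda x,y,z:at("scene",x/3+120,y/(600/220)+90,z)[:2]
print("plate",[T(*p,.018) for p in[(208,235),(517,204),(536,342),(220,372)]])
print("plateS",[S(*p,.018) for p in[(492,270),(300,437),(183,385)]])
print("switch",T(474,273,.04),S(277,355,.04))
print("washer",T(292,290,.07))
print("housing fins end corners,bezel",T(263,218,.129),T(225,258,.129),T(360,318,.129),T(322,352,.129), "bez",T(367,318,.129),T(331,380,.129))
print("bezel tip",T(350,348,.129),"finmid",T(245,238,.129))
print("board top T",T(57,268,.111),T(85,428,.111),"S",S(420,95,.111),S(540,120,.111))
print("foot T",T(122,257,.012),T(153,412,.012))
for p,z in [((150,100),.085),((150,100),.085)]:print("can",T(*p,z))
print("block",[T(*p,.022) for p in[(278,445),(433,453),(430,513),(276,505)]])
E
```

```text
plate [array([0.6148, 0.0977]), array([ 0.6335, -0.1485]), array([ 0.5238, -0.1582]), array([0.5073, 0.0896])]
plateS [array([0.6188, 0.0985]), array([ 0.6384, -0.1465]), array([ 0.5366, -0.1557])]
switch [ 0.5776 -0.1087] [ 0.5822 -0.1067]
washer [0.5662 0.0309]
housing fins end corners,bezel [0.6126 0.0484] [0.5855 0.075 ] [ 0.5419 -0.0167] [0.5195 0.0099] bez [ 0.5418 -0.0215] [0.5005 0.0042]
bezel tip [ 0.5217 -0.0093] finmid [0.599 0.061]
board top T [0.5832 0.1942] [0.4721 0.1743] S [0.4879 0.1728] [0.5902 0.1974]
foot T [0.5997 0.1665] [0.4778 0.1427]
can [0.7086 0.1326]
can [0.7086 0.1326]
block [array([0.4505, 0.0455]), array([ 0.441 , -0.0736]), array([ 0.396 , -0.0696]), array([0.4055, 0.0479])]
```

Call:
move_arm:
  series:
    - [0.139,-0.134,0,0,0,-0.6,1]
    - [0.139,-0.134,0,0,0,-0.6,1]
    - [0.139,-0.134,0,0,0,-0.6,1]
    - [0.139,-0.134,0,0,0,-0.6,1]
    - [0.139,-0.134,0,0,0,-0.6,1]
    - [0.278,-0.268,0,0,0,-1.2,1]
    - [0.278,-0.268,0,0,0,-1.2,1]
    - [0.278,-0.268,0,0,0,-1.2,1]
    - [0.278,-0.268,0,0,0,-1.2,1]
    - [0.278,-0.268,0,0,0,-1.2,1]
    - [0.417,-0.402,0,0,0,-1.8,1]
    - [0.417,-0.402,0,0,0,-1.8,1]
    - [0.417,-0.402,0,0,0,-1.8,1]
    - [0.417,-0.402,0,0,0,-1.8,1]
    - [0.417,-0.402,0,0,0,-1.8,1]
    - [0.556,-0.5355,0,0,0,-2.4,1]
    - [0.556,-0.5355,0,0,0,-2.4,1]
    - [0.556,-0.5355,0,0,0,-2.4,1]
    - [0.556,-0.5355,0,0,0,-2.4,1]
    - [0.556,-0.5355,0,0,0,-2.4,1]

```text
t: 2.67
eef_pos: [0.5681, 0.0343, 0.2317]
ee_rot: [[-0.889, 0.459, 0.001], [0.459, 0.889, 0.002], [-0.0, 0.002, -1.0]]
wrist_force: [-0.3, -0.2, 0.2]
opening: 0.999
finger_force: 0.0
```

Call:
move_arm:
  series:
    - [-0.001,-0.004,0,0,0,-0.6,1]
    - [-0.001,-0.004,0,0,0,-0.6,1]
    - [-0.001,-0.004,0,0,0,-0.6,1]
    - [-0.001,-0.004,0,0,0,-0.6,1]
    - [-0.001,-0.004,0,0,0,-0.6,1]
    - [-0.001,-0.004,0.04,0,0,-1.218,1]
    - [-0.001,-0.004,0.06,0,0,-1.218,1]
    - [-0.001,-0.004,0.075,0,0,-1.218,1]
    - [-0.001,-0.004,0.085,0,0,-1.218,1]
    - [-0.001,-0.004,0.085,0,0,-1.218,1]
    - [-0.001,-0.004,0.085,0,0,-1.218,1]
    - [-0.001,-0.004,0.085,0,0,-1.218,1]
    - [-0.001,-0.004,0.085,0,0,-1.218,1]

```text
t: 3.75
eef_pos: [0.5662, 0.0259, 0.1468]
ee_rot: [[-0.747, -0.665, 0.001], [-0.665, 0.747, 0.0], [-0.001, -0.001, -1.0]]
wrist_force: [-0.1, -0.4, 0.7]
opening: 0.999
finger_force: 0.0
```

Run:
```python
from h import *
s=observe();print(s["t"],s["eef_pos"],s["ee_rot"],s["joint_positions"],s["tau"][6],s["wrist_torque"])
for c in("scene","top"):
    a=imaging.snapshot(c)["img"]
    a=a[60:260,130:380] if c=="scene" else a[130:280,140:340]
    cv2.imwrite(f"pics/{c}1.png",cv2.resize(a,None,fx=2,fy=2,interpolation=2))
a,b=cv2.imread("pics/scene1.png"),cv2.imread("pics/top1.png")
cv2.imwrite("pics/b.png",np.hstack([a[:,100:480],cv2.copyMakeBorder(b,0,100,0,0,0)]))
```

```text
3.75 [0.56622981 0.0258677  0.14680552] [[-7.46527191e-01 -6.65354435e-01  7.93173765e-04]
 [-6.65354634e-01  7.46527435e-01  1.84740658e-05]
 [-6.04417778e-04 -5.13950447e-04 -9.99999685e-01]] [ 0.5972732   0.34415036 -0.86217114  1.74368116  0.28065931  1.18214976
  1.9552474 ] 0.09059408912435174 [-0.00796329  0.01233953 -0.01907187]
```

View pics/b.png

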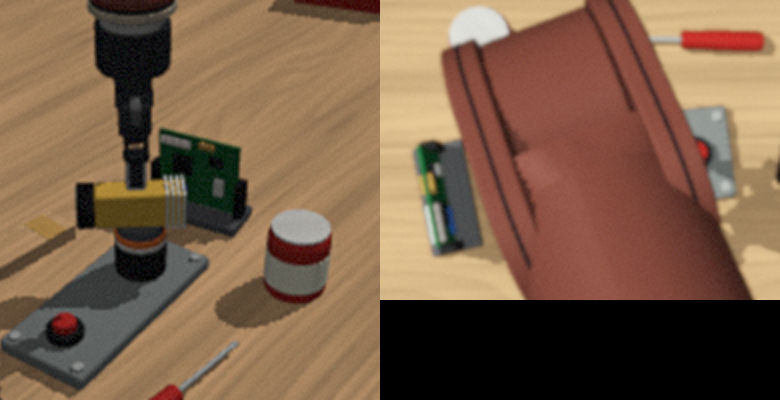

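Call:
move_arm:
  series:
    - [-0.0037,0.0027,0,0,0,0,1]
    - [-0.0037,0.0027,0.015,0,0,0,1]
    - [-0.0037,0.0027,0.03,0,0,0,1]
    - [-0.0037,0.0027,0.042,0,0,0,1]
    - [-0.0037,0.0027,0.05,0,0,0,1]
    - [-0.0037,0.0027,0.054,0,0,0,1]
    - [-0.0037,0.0027,0.054,0,0,0,1]
    - [-0.0037,0.0027,0.054,0,0,0,1]

```text
t: 4.52
eef_pos: [0.567, 0.0305, 0.0926]
ee_rot: [[-0.744, -0.668, 0.0], [-0.668, 0.744, 0.0], [-0.0, 0.0, -1.0]]
wrist_force: [0.1, 0.6, -0.2]
opening: 1.002
finger_force: 0.0
```

Call:
move_arm:
  series:
    - [0,0,0,0,0,0,0.5]
    - [0,0,0,0,0,0,0.5]
    - [0,0,0,0,0,0,0.4]
    - [0,0,0,0,0,0,0.3]
    - [0,0,0,0,0,0,0.2]
    - [0,0,0,0,0,0,0.0]
    - [0,0,0,0,0,0,0.0]
    - [0,0,0,0,0,0,0.0]
    - [0,0,0,0,0,0,0.0]

```text
t: 5.27
eef_pos: [0.5659, 0.0318, 0.093]
ee_rot: [[-0.743, -0.669, -0.001], [-0.669, 0.743, 0.001], [0.001, 0.002, -1.0]]
wrist_force: [-7.2, 3.0, 9.5]
opening: 0.395
finger_force: 60.1
```

```bash
cat > o.py <<'E'
from h import *
np.set_printoptions(precision=4,suppress=True)
s=observe();R=np.array(s["ee_rot"])
print(s["t"],np.array(s["eef_pos"]),"yaw",np.degrees(np.arctan2(R[1,0],R[0,0])),"q",np.array(s["joint_positions"]),"tau",np.array(s["tau"])[4:],"F",np.array(s["wrist_force"]),"Ftool",R.T@np.array(s["wrist_force"]),"T",np.array(s["wrist_torque"]),s["opening"],s["finger_force"])
E
python3 o.py
```

```text
5.2667 [0.5659 0.0318 0.093 ] yaw -137.98387957015478 q [ 0.5605  0.406  -0.839   1.7952  0.3361  1.0919  1.908 ] tau [ 1.8221 -2.0161  0.0265] F [-7.1815  2.9552  9.4927] Ftool [ 3.3627  7.0173 -9.4799] T [ 0.6273  1.6116 -0.0393] 0.3947782616081969 60.12073874473572
```

Call:
move_arm:
  series:
    - [0,0.0015,-0.001,0,0,0,0]
    - [0,0.0015,-0.001,0,0,0.07,0]
    - [0,0.0015,-0.001,0,0,0.14,0]
    - [0,0.0015,-0.001,0,0,0.21,0]
    - [0,0.0015,-0.001,0,0,0.28,0]
    - [0,0.0015,-0.001,0,0,0.35,0]

```text
t: 5.77
eef_pos: [0.5653, 0.0325, 0.0931]
ee_rot: [[-0.929, -0.371, -0.001], [-0.371, 0.929, 0.001], [0.0, 0.001, -1.0]]
wrist_force: [-1.2, 3.1, -1.6]
opening: 0.392
finger_force: 61.8
```

```bash
python3 o.py
```

```text
5.7667 [0.5653 0.0325 0.0931] yaw -158.25176814082138 q [ 0.5101  0.3839 -0.7732  1.7993  0.2997  1.0806  1.5804] tau [ 1.2154 -0.0108  1.5896] F [-1.1929  3.082  -1.583 ] Ftool [-0.0345  3.3027  1.587 ] T [0.6322 0.2342 0.0787] 0.3919909080648775 61.84450149536133
```

Call:
move_arm:
  series:
    - [0,0.0,0,0,0,0.07,0]
    - [0,0.0,0,0,0,0.14,0]
    - [0,0.0,0,0,0,0.21,0]
    - [0,0.0,0,0,0,0.28,0]
    - [0,0.0,0,0,0,0.35,0]

```text
t: 6.18
eef_pos: [0.5651, 0.0331, 0.0931]
ee_rot: [[-1.0, -0.03, -0.001], [-0.03, 1.0, 0.002], [0.001, 0.002, -1.0]]
wrist_force: [-2.0, 5.6, -1.7]
opening: 0.391
finger_force: 61.8
```

```bash
python3 o.py
```

```text
6.1833 [0.5651 0.0331 0.0931] yaw -178.2700261214226 q [ 0.4602  0.367  -0.7103  1.8017  0.2675  1.0724  1.2543] tau [1.7262 0.0188 1.5682] F [-1.9731  5.6095 -1.7147] Ftool [1.8011 5.6636 1.7262] T [0.9793 0.393  0.1025] 0.3912986232186094 61.833935379981995
```

Call:
move_arm:
  series:
    - [0,0.001,0,0,0,0.07,0]
    - [0,0.001,0,0,0,0.14,0]
    - [0,0.001,0,0,0,0.21,0]
    - [0,0.001,0,0,0,0.28,0]
    - [0,0.001,0,0,0,0.35,0]

```text
t: 6.6
eef_pos: [0.5651, 0.0339, 0.093]
ee_rot: [[-0.949, 0.315, -0.001], [0.315, 0.949, 0.001], [0.001, 0.001, -1.0]]
wrist_force: [-1.1, 4.8, -3.4]
opening: 0.386
finger_force: 61.7
```

```bash
python3 o.py
```

```text
6.6 [0.5651 0.0339 0.093 ] yaw 161.66695400394752 q [ 0.4101  0.3527 -0.6493  1.8039  0.2392  1.0656  0.9242] tau [1.4239 0.0953 1.5515] F [-1.1017  4.762  -3.3508] Ftool [2.5388 4.1705 3.3584] T [0.7883 0.2744 0.0988] 0.38607120492206953 61.73865616321564
```

Call:
move_arm:
  series:
    - [0,0.0005,0,0,0,0.07,0]
    - [0,0.0005,0,0,0,0.14,0]
    - [0,0.0005,0,0,0,0.21,0]
    - [0,0.0005,0,0,0,0.28,0]

```text
t: 6.93
eef_pos: [0.5653, 0.0345, 0.093]
ee_rot: [[-0.825, 0.565, -0.001], [0.565, 0.825, 0.001], [0.002, 0.001, -1.0]]
wrist_force: [0.7, 4.2, -3.2]
opening: 0.39
finger_force: 61.8
```

```bash
python3 o.py
```

```text
6.9333 [0.5653 0.0345 0.093 ] yaw 145.62968223892375 q [ 0.3708  0.3432 -0.6021  1.8052  0.2182  1.061   0.6595] tau [1.4098 0.2461 1.5401] F [ 0.7313  4.1748 -3.2186] Ftool [1.7478 3.8568 3.224 ] T [0.8328 0.1911 0.1681] 0.3904183933745282 61.75905883312225
```

Call:
move_arm:
  series:
    - [0,0.0005,0,0,0,0.07,0]
    - [0,0.0005,0,0,0,0.14,0]
    - [0,0.0005,0,0,0,0.21,0]
    - [0,0.0005,0,0,0,0.28,0]

```text
t: 7.27
eef_pos: [0.5657, 0.0349, 0.0929]
ee_rot: [[-0.637, 0.771, -0.001], [0.771, 0.637, 0.001], [0.002, 0.0, -1.0]]
wrist_force: [0.2, 5.2, -3.7]
opening: 0.389
finger_force: 61.7
```

```bash
python3 o.py
```

```text
7.2667 [0.5657 0.0349 0.0929] yaw 129.59514077606002 q [ 0.3323  0.335  -0.5559  1.8062  0.1987  1.057   0.394 ] tau [1.3929 0.4051 1.5306] F [ 0.1997  5.2007 -3.6592] Ftool [3.8738 3.4677 3.6668] T [0.8552 0.1128 0.1427] 0.3894038634751456 61.695252656936646
```

Call:
move_arm:
  series:
    - [0,0,0,0,0,0.06,0]
    - [0,0,0,0,0,0.12,0]
    - [0,0,0,0,0,0.18,0]
    - [0,0,0,0,0,0.24,0]

```text
t: 7.6
eef_pos: [0.566, 0.0352, 0.0929]
ee_rot: [[-0.437, 0.9, -0.0], [0.9, 0.437, 0.002], [0.002, 0.001, -1.0]]
wrist_force: [2.2, 5.3, -6.3]
opening: 0.39
finger_force: 61.4
```

```bash
python3 o.py
```

```text
7.6 [0.566  0.0352 0.0929] yaw 115.88260052777811 q [ 0.3003  0.3285 -0.5175  1.8076  0.1824  1.0531  0.1668] tau [1.4482 1.1051 1.2774] F [ 2.2333  5.2514 -6.2702] Ftool [3.7379 4.2975 6.2801] T [ 1.0948 -0.271   0.1496] 0.38973872741399807 61.441837549209595
```

Call:
move_arm:
  series:
    - [0,0,0,0,0,0.06,0]
    - [0,0,0,0,0,0.12,0]
    - [0,0,0,0,0,0.18,0]
    - [0,0,0,0,0,0.24,0]

```text
t: 7.93
eef_pos: [0.5664, 0.0355, 0.0929]
ee_rot: [[-0.21, 0.978, 0.001], [0.978, 0.21, 0.002], [0.002, 0.001, -1.0]]
wrist_force: [4.9, 6.7, -7.1]
opening: 0.39
finger_force: 61.3
```

```bash
python3 o.py
```

```text
7.9333 [0.5664 0.0355 0.0929] yaw 102.14199379145042 q [ 0.2688  0.3226 -0.4797  1.8089  0.167   1.0494 -0.0613] tau [1.45   1.8863 1.2593] F [ 4.8756  6.7127 -7.053 ] Ftool [5.5217 6.1706 7.0719] T [ 1.2444 -0.7086  0.1141] 0.38984023191439904 61.29380285739899
```

Call:
move_arm:
  series:
    - [0.0013,0.0013,0.001,0,0,0.07,0]
    - [0.0013,0.0013,0.001,0,0,0.14,0]
    - [0.0013,0.0013,0.001,0,0,0.21,0]
    - [0.0013,0.0013,0.001,0,0,0.28,0]
    - [0.0013,0.0013,0.001,0,0,0.35,0]

```text
t: 8.35
eef_pos: [0.5672, 0.0357, 0.0927]
ee_rot: [[0.139, 0.99, 0.0], [0.99, -0.139, 0.001], [0.001, 0.0, -1.0]]
wrist_force: [-0.1, 2.1, 2.1]
opening: 0.39
finger_force: 62.5
```

```bash
python3 o.py
```

```text
8.35 [0.5672 0.0357 0.0927] yaw 82.00991374052023 q [ 0.2208  0.3167 -0.4244  1.8088  0.1481  1.0469 -0.3987] tau [ 0.6182 -0.2596  1.3941] F [-0.0989  2.0726  2.0593] Ftool [ 2.04   -0.3857 -2.0581] T [0.4054 0.4484 0.3546] 0.39000407412303234 62.47965931892395
```

Call:
move_arm:
  series:
    - [0,0,0,0,0,0.07,0]
    - [0,0,0,0,0,0.14,0]
    - [0,0,0,0,0,0.21,0]
    - [0,0,0,0,0,0.28,0]
    - [0,0,0,0,0,0.35,0]

```text
t: 8.77
eef_pos: [0.5679, 0.0356, 0.0927]
ee_rot: [[0.47, 0.883, 0.002], [0.883, -0.47, 0.001], [0.001, 0.001, -1.0]]
wrist_force: [3.2, 1.8, -0.4]
opening: 0.39
finger_force: 62.0
```

```bash
python3 o.py
```

```text
8.7667 [0.5679 0.0356 0.0927] yaw 61.94732277203681 q [ 0.1762  0.3102 -0.371   1.8108  0.128   1.0424 -0.7328] tau [0.2931 0.9261 1.3991] F [ 3.2387  1.7997 -0.3516] Ftool [3.1109 2.0115 0.358 ] T [ 0.3727 -0.3486  0.2558] 0.38975685455940856 62.042927742004395
```

Call:
move_arm:
  series:
    - [0,0,0,0,0,-0.06,0]
    - [0,0,0,0,0,-0.12,0]
    - [0,0,0,0,0,-0.17,0]

```text
t: 9.02
eef_pos: [0.5676, 0.0356, 0.0927]
ee_rot: [[0.309, 0.951, 0.001], [0.951, -0.309, 0.001], [0.001, 0.001, -1.0]]
wrist_force: [1.2, 1.6, 1.0]
opening: 0.387
finger_force: 62.1
```

```bash
cat > o2.py <<'E'
from h import *
s=observe();R=np.array(s["ee_rot"])
print(round(s["t"],2),"yaw %.1f"%np.degrees(np.arctan2(R[1,0],R[0,0])),"T %.3f"%s["wrist_torque"][2],"tau7 %.3f"%s["tau"][6],np.round(s["wrist_force"],1))
E
python3 o2.py
```

```text
9.02 yaw 72.0 T -0.278 tau7 -0.777 [1.2 1.6 1. ]
```

Call:
move_arm:
  series:
    - [0,0,0,0,0,-0.06,0]
    - [0,0,0,0,0,-0.12,0]
    - [0,0,0,0,0,-0.17,0]

```text
t: 9.27
eef_pos: [0.5673, 0.0357, 0.0927]
ee_rot: [[0.143, 0.99, 0.0], [0.99, -0.143, 0.001], [0.001, 0.0, -1.0]]
wrist_force: [-0.4, 2.0, 3.1]
opening: 0.39
finger_force: 62.3
```

```bash
python3 o2.py
```

```text
9.27 yaw 81.8 T -0.279 tau7 -0.711 [-0.4  2.   3.1]
```

Call:
move_arm:
  series:
    - [0,0,0,0,0,-0.06,0]
    - [0,0,0,0,0,-0.12,0]
    - [0,0,0,0,0,-0.17,0]

```text
t: 9.52
eef_pos: [0.5669, 0.0356, 0.0927]
ee_rot: [[-0.026, 1.0, -0.001], [1.0, 0.026, 0.001], [0.001, -0.001, -1.0]]
wrist_force: [-2.9, 1.7, 5.1]
opening: 0.39
finger_force: 62.5
```

```bash
python3 o2.py
```

```text
9.52 yaw 91.5 T -0.278 tau7 -0.702 [-2.9  1.7  5.1]
```

Call:
move_arm:
  series:
    - [0,0,0,0,0,-0.06,0]
    - [0,0,0,0,0,-0.12,0]
    - [0,0,0,0,0,-0.17,0]

```text
t: 9.77
eef_pos: [0.5666, 0.0356, 0.0927]
ee_rot: [[-0.195, 0.981, -0.001], [0.981, 0.195, 0.001], [0.001, -0.001, -1.0]]
wrist_force: [-4.4, 1.7, 5.8]
opening: 0.388
finger_force: 62.7
```

```bash
python3 o2.py
```

```text
9.77 yaw 101.2 T -0.287 tau7 -0.695 [-4.4  1.7  5.8]
```

Call:
move_arm:
  series:
    - [0,0,0,0,0,-0.06,0]
    - [0,0,0,0,0,-0.12,0]
    - [0,0,0,0,0,-0.17,0]

```text
t: 10.02
eef_pos: [0.5664, 0.0354, 0.0928]
ee_rot: [[-0.358, 0.934, -0.002], [0.934, 0.358, 0.0], [0.001, -0.002, -1.0]]
wrist_force: [-7.5, 1.8, 8.5]
opening: 0.391
finger_force: 62.9
```

```bash
python3 o2.py
```

```text
10.02 yaw 111.0 T -0.293 tau7 -0.689 [-7.5  1.8  8.5]
```

Call:
move_arm:
  series:
    - [0,0,0,0,0,-0.06,0]
    - [0,0,0,0,0,-0.12,0]
    - [0,0,0,0,0,-0.17,0]

```text
t: 10.27
eef_pos: [0.5661, 0.0353, 0.0928]
ee_rot: [[-0.511, 0.86, -0.002], [0.86, 0.511, -0.0], [0.001, -0.002, -1.0]]
wrist_force: [-8.4, 1.4, 9.4]
opening: 0.393
finger_force: 63.1
```

```bash
python3 o2.py
```

```text
10.27 yaw 120.7 T -0.282 tau7 -0.686 [-8.4  1.4  9.4]
```

Call:
move_arm:
  series:
    - [0,0,0,0,0,-0.06,0]
    - [0,0,0,0,0,-0.12,0]
    - [0,0,0,0,0,-0.17,0]

```text
t: 10.52
eef_pos: [0.5658, 0.035, 0.0928]
ee_rot: [[-0.649, 0.761, -0.003], [0.761, 0.649, -0.001], [0.001, -0.003, -1.0]]
wrist_force: [-9.6, 0.2, 11.6]
opening: 0.39
finger_force: 63.4
```

```bash
python3 o2.py
```

```text
10.52 yaw 130.4 T -0.296 tau7 -0.686 [-9.6  0.2 11.6]
```

Call:
move_arm:
  series:
    - [0,0,0,0,0,0,0]
    - [0,0,0,0,0,0,0]

```text
t: 10.68
eef_pos: [0.5658, 0.035, 0.0928]
ee_rot: [[-0.647, 0.763, -0.003], [0.763, 0.647, -0.001], [0.001, -0.002, -1.0]]
wrist_force: [-8.7, 0.3, 10.9]
opening: 0.391
finger_force: 63.5
```

```bash
python3 o2.py
```

```text
10.68 yaw 130.3 T 0.071 tau7 0.167 [-8.7  0.3 10.9]
```

Call:
move_arm:
  series:
    - [0,0,0,0,0,-0.06,0]
    - [0,0,0,0,0,-0.12,0]
    - [0,0,0,0,0,-0.17,0]

```text
t: 10.93
eef_pos: [0.5656, 0.0347, 0.0928]
ee_rot: [[-0.768, 0.64, -0.003], [0.64, 0.768, -0.001], [0.002, -0.003, -1.0]]
wrist_force: [-11.9, -0.6, 11.8]
opening: 0.388
finger_force: 63.6
```

```bash
python3 o2.py
```

```text
10.93 yaw 140.2 T -0.283 tau7 -0.712 [-11.9  -0.6  11.8]
```

Call:
move_arm:
  series:
    - [0,0,0,0,0,-0.06,0]
    - [0,0,0,0,0,-0.12,0]
    - [0,0,0,0,0,-0.18,0]
    - [0,0,0,0,0,-0.24,0]
    - [0,0,0,0,0,-0.3,0]
    - [0,0,0,0,0,-0.35,0]

```text
t: 11.43
eef_pos: [0.5654, 0.0341, 0.0928]
ee_rot: [[-0.941, 0.339, -0.004], [0.339, 0.941, -0.002], [0.003, -0.003, -1.0]]
wrist_force: [-12.7, -3.5, 14.7]
opening: 0.389
finger_force: 63.8
```

```bash
python3 o2.py
```

```text
11.43 yaw 160.2 T -0.236 tau7 -0.746 [-12.7  -3.5  14.7]
```

Call:
move_arm:
  series:
    - [0,0,0,0,0,-0.06,0]
    - [0,0,0,0,0,-0.12,0]
    - [0,0,0,0,0,-0.18,0]
    - [0,0,0,0,0,-0.24,0]
    - [0,0,0,0,0,-0.3,0]
    - [0,0,0,0,0,-0.35,0]

```text
t: 11.93
eef_pos: [0.5653, 0.0334, 0.0929]
ee_rot: [[-1.0, -0.004, -0.004], [-0.004, 1.0, -0.003], [0.004, -0.003, -1.0]]
wrist_force: [-13.4, -4.6, 15.4]
opening: 0.389
finger_force: 64.0
```

```bash
python3 o.py
```

```text
11.9333 [0.5653 0.0334 0.0929] yaw -179.76071675468492 q [ 0.4513  0.3686 -0.7044  1.7987  0.2705  1.0768  1.2242] tau [-0.186  -5.1001 -0.8118] F [-13.3943  -4.5533  15.3652] Ftool [ 13.4741  -4.5419 -15.2987] T [-1.278   2.8214 -0.1274] 0.38928974544670536 64.00764584541321
```

Call:
move_arm:
  series:
    - [0,0,0,0,0,0.03,0]
    - [0,0,0,0,0,0.06,0]
    - [0,0,0,0,0,0.09,0]
    - [0,0,0,0,0,0.12,0]
    - [0,0,0,0,0,0.15,0]
    - [0,0,0,0,0,0.18,0]

```text
t: 12.43
eef_pos: [0.5653, 0.0338, 0.0929]
ee_rot: [[-0.984, 0.179, -0.004], [0.179, 0.984, -0.003], [0.003, -0.003, -1.0]]
wrist_force: [-13.7, -3.5, 15.1]
opening: 0.389
finger_force: 63.9
```

```bash
python3 o2.py
```

```text
12.43 yaw 169.7 T 0.141 tau7 0.548 [-13.7  -3.5  15.1]
```

Call:
move_arm:
  series:
    - [0,0,0,0,0,0.03,0]
    - [0,0,0,0,0,0.06,0]
    - [0,0,0,0,0,0.09,0]
    - [0,0,0,0,0,0.12,0]
    - [0,0,0,0,0,0.15,0]
    - [0,0,0,0,0,0.18,0]

```text
t: 12.93
eef_pos: [0.5654, 0.0342, 0.0928]
ee_rot: [[-0.936, 0.352, -0.004], [0.352, 0.936, -0.002], [0.003, -0.003, -1.0]]
wrist_force: [-12.2, -2.7, 13.8]
opening: 0.389
finger_force: 63.8
```

```bash
python3 o2.py
```

```text
12.93 yaw 159.4 T 0.247 tau7 0.511 [-12.2  -2.7  13.8]
```

Call:
move_arm:
  series:
    - [0,0,0,0,0,0.03,0]
    - [0,0,0,0,0,0.06,0]
    - [0,0,0,0,0,0.09,0]
    - [0,0,0,0,0,0.12,0]
    - [0,0,0,0,0,0.15,0]
    - [0,0,0,0,0,0.18,0]

```text
t: 13.43
eef_pos: [0.5655, 0.0345, 0.0928]
ee_rot: [[-0.858, 0.513, -0.003], [0.513, 0.858, -0.002], [0.002, -0.003, -1.0]]
wrist_force: [-10.9, -0.4, 12.8]
opening: 0.391
finger_force: 63.7
```

```bash
python3 o2.py
```

```text
13.43 yaw 149.1 T 0.213 tau7 0.473 [-10.9  -0.4  12.8]
```

Call:
move_arm:
  series:
    - [0,0,0,0,0,0.03,0]
    - [0,0,0,0,0,0.06,0]
    - [0,0,0,0,0,0.09,0]
    - [0,0,0,0,0,0.12,0]
    - [0,0,0,0,0,0.15,0]
    - [0,0,0,0,0,0.18,0]

```text
t: 13.93
eef_pos: [0.5656, 0.0348, 0.0928]
ee_rot: [[-0.753, 0.658, -0.003], [0.658, 0.753, -0.001], [0.002, -0.003, -1.0]]
wrist_force: [-9.7, -0.8, 11.8]
opening: 0.393
finger_force: 63.6
```

```bash
python3 o2.py
```

```text
13.93 yaw 138.8 T 0.278 tau7 0.447 [-9.7 -0.8 11.8]
```

Call:
move_arm:
  series:
    - [0,0,0,0,0,0.03,0]
    - [0,0,0,0,0,0.06,0]
    - [0,0,0,0,0,0.09,0]
    - [0,0,0,0,0,0.12,0]
    - [0,0,0,0,0,0.15,0]
    - [0,0,0,0,0,0.18,0]

```text
t: 14.43
eef_pos: [0.5658, 0.0351, 0.0928]
ee_rot: [[-0.623, 0.782, -0.003], [0.782, 0.623, -0.001], [0.001, -0.003, -1.0]]
wrist_force: [-8.3, 0.6, 9.9]
opening: 0.385
finger_force: 63.4
```

```bash
python3 o2.py
```

```text
14.43 yaw 128.5 T 0.258 tau7 0.442 [-8.3  0.6  9.9]
```

Call:
move_arm:
  series:
    - [0,0,0,0,0,0.03,0]
    - [0,0,0,0,0,0.06,0]
    - [0,0,0,0,0,0.09,0]
    - [0,0,0,0,0,0.12,0]
    - [0,0,0,0,0,0.15,0]
    - [0,0,0,0,0,0.18,0]

```text
t: 14.93
eef_pos: [0.5661, 0.0353, 0.0928]
ee_rot: [[-0.473, 0.881, -0.002], [0.881, 0.473, -0.0], [0.001, -0.002, -1.0]]
wrist_force: [-8.3, 0.4, 8.4]
opening: 0.389
finger_force: 63.2
```

```bash
python3 o2.py
```

```text
14.93 yaw 118.2 T 0.265 tau7 0.439 [-8.3  0.4  8.4]
```

Call:
move_arm:
  series:
    - [0,0,0,0,0,0.03,0]
    - [0,0,0,0,0,0.06,0]
    - [0,0,0,0,0,0.09,0]
    - [0,0,0,0,0,0.12,0]
    - [0,0,0,0,0,0.15,0]
    - [0,0,0,0,0,0.18,0]

```text
t: 15.43
eef_pos: [0.5664, 0.0355, 0.0928]
ee_rot: [[-0.307, 0.952, -0.001], [0.952, 0.307, 0.0], [0.0, -0.001, -1.0]]
wrist_force: [-6.5, 1.0, 6.6]
opening: 0.391
finger_force: 63.0
```

```bash
python3 o2.py
```

```text
15.43 yaw 107.9 T 0.227 tau7 0.438 [-6.5  1.   6.6]
```

Call:
move_arm:
  series:
    - [0,0,0,0,0,0.03,0]
    - [0,0,0,0,0,0.06,0]
    - [0,0,0,0,0,0.09,0]
    - [0,0,0,0,0,0.12,0]
    - [0,0,0,0,0,0.15,0]
    - [0,0,0,0,0,0.18,0]

```text
t: 15.93
eef_pos: [0.5667, 0.0356, 0.0928]
ee_rot: [[-0.132, 0.991, -0.001], [0.991, 0.132, 0.0], [0.0, -0.001, -1.0]]
wrist_force: [-3.6, 1.1, 4.7]
opening: 0.388
finger_force: 62.8
```

```bash
python3 o2.py
```

```text
15.93 yaw 97.6 T 0.284 tau7 0.438 [-3.6  1.1  4.7]
```

Call:
move_arm:
  series:
    - [0,0,0,0,0,-1.0,0]
    - [0,0,0,0,0,-1.0,0]
    - [0,0,0,0,0,-1.0,0]
    - [0,0,0,0,0,-1.0,0]
    - [0,0,0,0,0,-1.0,0]
    - [0,0,0,0,0,-1.0,0]
    - [0,0,0,0,0,-1.0,0]
    - [0,0,0,0,0,-1.0,0]
    - [0,0,0,0,0,-1.9,0]
    - [0,0,0,0,0,-1.9,0]
    - [0,0,0,0,0,-1.9,0]
    - [0,0,0,0,0,-1.9,0]
    - [0,0,0,0,0,-1.9,0]
    - [0,0,0,0,0,-1.9,0]
    - [0,0,0,0,0,-1.9,0]
    - [0,0,0,0,0,-1.9,0]

```text
t: 17.27
eef_pos: [0.5657, 0.0326, 0.0929]
ee_rot: [[-0.892, -0.451, -0.004], [-0.451, 0.892, -0.004], [0.005, -0.002, -1.0]]
wrist_force: [-12.9, -7.8, 16.0]
opening: 0.393
finger_force: 64.2
```

```bash
python3 o2.py
```

```text
17.27 yaw -153.2 T -0.131 tau7 1.610 [-12.9  -7.8  16. ]
```

Call:
move_arm:
  series:
    - [0,0,0,0,0,0,0.8]
    - [0,0,0,0,0,0,0.8]
    - [0,0,0,0,0,0,0.8]
    - [0,0,0,0,0,0,0.8]
    - [0,0,0,0,0,0,0.8]

```text
t: 17.68
eef_pos: [0.5673, 0.0352, 0.0923]
ee_rot: [[-0.895, -0.446, 0.0], [-0.446, 0.895, 0.0], [-0.0, 0.0, -1.0]]
wrist_force: [-0.4, -0.6, 0.6]
opening: 0.802
finger_force: 0.0
```

```bash
python3 o.py
```

```text
17.6833 [0.5673 0.0352 0.0923] yaw -153.5200817443436 q [ 0.5126  0.3924 -0.785   1.7952  0.3109  1.0821  1.6504] tau [ 0.0167 -0.0054 -0.0082] F [-0.3862 -0.6108  0.5886] Ftool [ 0.6179 -0.3744 -0.5888] T [0.0021 0.0004 0.0178] 0.8023148400613629 0.0
```

Call:
move_arm:
  series:
    - [0.001,-0.0016,0,0,0,0,0.6]
    - [0.001,-0.0016,0,0,0,0,0.4]
    - [0.001,-0.0016,0,0,0,0,0]
    - [0.001,-0.0016,0,0,0,0,0]
    - [0.001,-0.0016,0,0,0,0,0]
    - [0.001,-0.0016,0,0,0,0,0]

```text
t: 18.18
eef_pos: [0.567, 0.0333, 0.0925]
ee_rot: [[-0.895, -0.446, -0.0], [-0.446, 0.895, 0.0], [0.0, 0.0, -1.0]]
wrist_force: [-2.4, -0.3, 3.7]
opening: 0.392
finger_force: 59.4
```

```bash
python3 o.py
```

```text
18.1833 [0.567  0.0333 0.0925] yaw -153.5038905282304 q [ 0.5161  0.3913 -0.785   1.7959  0.3102  1.0823  1.6543] tau [ 0.452  -0.7209  0.0058] F [-2.4211 -0.2751  3.7342] Ftool [ 2.2897  0.8343 -3.734 ] T [0.0738 0.5205 0.0016] 0.3923652556391605 59.359896183013916
```

Call:
move_arm:
  series:
    - [0,0,0,0,0,0.03,0]
    - [0,0,0,0,0,0.06,0]
    - [0,0,0,0,0,0.09,0]
    - [0,0,0,0,0,0.12,0]
    - [0,0,0,0,0,0.15,0]

```text
t: 18.6
eef_pos: [0.5669, 0.0333, 0.0924]
ee_rot: [[-0.952, -0.306, -0.0], [-0.306, 0.952, 0.0], [0.0, 0.0, -1.0]]
wrist_force: [-3.0, 0.7, 4.0]
opening: 0.389
finger_force: 59.6
```

```bash
python3 o2.py
```

```text
18.6 yaw -162.2 T 0.041 tau7 0.669 [-3.   0.7  4. ]
```

Call:
move_arm:
  series:
    - [0,0,0,0,0,0.03,0]
    - [0,0,0,0,0,0.06,0]
    - [0,0,0,0,0,0.09,0]
    - [0,0,0,0,0,0.12,0]
    - [0,0,0,0,0,0.15,0]

```text
t: 19.02
eef_pos: [0.5669, 0.0333, 0.0924]
ee_rot: [[-0.987, -0.16, -0.0], [-0.16, 0.987, 0.0], [0.0, 0.0, -1.0]]
wrist_force: [-1.8, 2.3, 4.1]
opening: 0.394
finger_force: 59.5
```

```bash
python3 o2.py
```

```text
19.02 yaw -170.8 T -0.020 tau7 0.662 [-1.8  2.3  4.1]
```

Call:
move_arm:
  series:
    - [0,0,0,0,0,0.03,0]
    - [0,0,0,0,0,0.06,0]
    - [0,0,0,0,0,0.09,0]
    - [0,0,0,0,0,0.12,0]
    - [0,0,0,0,0,0.15,0]

```text
t: 19.43
eef_pos: [0.5669, 0.0334, 0.0924]
ee_rot: [[-1.0, -0.011, -0.0], [-0.011, 1.0, 0.0], [0.0, 0.0, -1.0]]
wrist_force: [-2.5, 1.3, 2.9]
opening: 0.391
finger_force: 59.4
```

```bash
python3 o2.py
```

```text
19.43 yaw -179.4 T -0.002 tau7 0.647 [-2.5  1.3  2.9]
```

Call:
move_arm:
  series:
    - [0,0,0,0,0,0.03,0]
    - [0,0,0,0,0,0.06,0]
    - [0,0,0,0,0,0.09,0]
    - [0,0,0,0,0,0.12,0]
    - [0,0,0,0,0,0.15,0]

```text
t: 19.85
eef_pos: [0.5668, 0.0335, 0.0924]
ee_rot: [[-0.99, 0.138, -0.0], [0.138, 0.99, 0.0], [0.0, 0.0, -1.0]]
wrist_force: [-2.2, 0.7, 2.8]
opening: 0.388
finger_force: 59.4
```

```bash
python3 o2.py
```

```text
19.85 yaw 172.1 T 0.101 tau7 0.634 [-2.2  0.7  2.8]
```

Call:
move_arm:
  series:
    - [0,0,0,0,0,0.03,0]
    - [0,0,0,0,0,0.06,0]
    - [0,0,0,0,0,0.09,0]
    - [0,0,0,0,0,0.12,0]
    - [0,0,0,0,0,0.15,0]

```text
t: 20.27
eef_pos: [0.5669, 0.0335, 0.0923]
ee_rot: [[-0.959, 0.285, -0.0], [0.285, 0.959, 0.0], [0.0, 0.0, -1.0]]
wrist_force: [-3.0, 1.4, 3.4]
opening: 0.392
finger_force: 59.4
```

```bash
python3 o2.py
```

```text
20.27 yaw 163.5 T 0.087 tau7 0.624 [-3.   1.4  3.4]
```

Call:
move_arm:
  series:
    - [0,0,0,0,0,0.03,0]
    - [0,0,0,0,0,0.06,0]
    - [0,0,0,0,0,0.09,0]
    - [0,0,0,0,0,0.12,0]
    - [0,0,0,0,0,0.15,0]

```text
t: 20.68
eef_pos: [0.5668, 0.0335, 0.0923]
ee_rot: [[-0.905, 0.425, -0.0], [0.425, 0.905, 0.0], [0.0, 0.0, -1.0]]
wrist_force: [-2.3, 2.5, 2.8]
opening: 0.391
finger_force: 59.3
```

```bash
python3 o2.py
```

```text
20.68 yaw 154.9 T 0.128 tau7 0.606 [-2.3  2.5  2.8]
```

Call:
move_arm:
  series:
    - [0,0,0,0,0,0.03,0]
    - [0,0,0,0,0,0.06,0]
    - [0,0,0,0,0,0.09,0]
    - [0,0,0,0,0,0.12,0]
    - [0,0,0,0,0,0.15,0]

```text
t: 21.1
eef_pos: [0.5669, 0.0336, 0.0923]
ee_rot: [[-0.832, 0.555, -0.0], [0.555, 0.832, 0.0], [0.001, 0.0, -1.0]]
wrist_force: [-2.6, 2.1, 2.0]
opening: 0.395
finger_force: 59.3
```

```bash
python3 o2.py
```

```text
21.1 yaw 146.3 T 0.063 tau7 0.577 [-2.6  2.1  2. ]
```

Call:
move_arm:
  series:
    - [0,0,0,0,0,0.03,0]
    - [0,0,0,0,0,0.06,0]
    - [0,0,0,0,0,0.09,0]
    - [0,0,0,0,0,0.12,0]
    - [0,0,0,0,0,0.15,0]

```text
t: 21.52
eef_pos: [0.5669, 0.0337, 0.0923]
ee_rot: [[-0.74, 0.673, -0.0], [0.673, 0.74, 0.0], [0.001, 0.0, -1.0]]
wrist_force: [-1.4, 2.2, 2.6]
opening: 0.388
finger_force: 59.3
```

```bash
python3 o2.py
```

```text
21.52 yaw 137.7 T 0.168 tau7 0.544 [-1.4  2.2  2.6]
```

Call:
move_arm:
  series:
    - [0,0,0,0,0,0.03,0]
    - [0,0,0,0,0,0.06,0]
    - [0,0,0,0,0,0.09,0]
    - [0,0,0,0,0,0.12,0]
    - [0,0,0,0,0,0.15,0]

```text
t: 21.93
eef_pos: [0.5669, 0.0337, 0.0923]
ee_rot: [[-0.631, 0.776, -0.0], [0.776, 0.631, 0.001], [0.001, 0.0, -1.0]]
wrist_force: [-1.2, 1.0, 1.4]
opening: 0.389
finger_force: 59.3
```

```bash
python3 o2.py
```

```text
21.93 yaw 129.1 T 0.204 tau7 0.510 [-1.2  1.   1.4]
```

Call:
move_arm:
  series:
    - [0,0,0,0,0,0.03,0]
    - [0,0,0,0,0,0.06,0]
    - [0,0,0,0,0,0.09,0]
    - [0,0,0,0,0,0.12,0]
    - [0,0,0,0,0,0.15,0]

```text
t: 22.35
eef_pos: [0.5669, 0.0338, 0.0923]
ee_rot: [[-0.508, 0.862, -0.0], [0.862, 0.508, 0.001], [0.001, 0.0, -1.0]]
wrist_force: [-2.2, 1.6, 2.2]
opening: 0.392
finger_force: 59.3
```

```bash
python3 o2.py
```

```text
22.35 yaw 120.5 T 0.216 tau7 0.478 [-2.2  1.6  2.2]
```

Call:
move_arm:
  series:
    - [0,0,0,0,0,0.03,0]
    - [0,0,0,0,0,0.06,0]
    - [0,0,0,0,0,0.09,0]
    - [0,0,0,0,0,0.12,0]
    - [0,0,0,0,0,0.15,0]

```text
t: 22.77
eef_pos: [0.5669, 0.0338, 0.0923]
ee_rot: [[-0.373, 0.928, -0.0], [0.928, 0.373, 0.001], [0.001, 0.0, -1.0]]
wrist_force: [-0.7, 2.2, 1.2]
opening: 0.392
finger_force: 59.3
```

```bash
python3 o2.py
```

```text
22.77 yaw 111.9 T 0.256 tau7 0.447 [-0.7  2.2  1.2]
```

Call:
move_arm:
  series:
    - [0,0,0,0,0,0.03,0]
    - [0,0,0,0,0,0.06,0]
    - [0,0,0,0,0,0.09,0]
    - [0,0,0,0,0,0.12,0]
    - [0,0,0,0,0,0.15,0]

```text
t: 23.18
eef_pos: [0.567, 0.0338, 0.0923]
ee_rot: [[-0.231, 0.973, -0.0], [0.973, 0.231, 0.001], [0.001, 0.0, -1.0]]
wrist_force: [-0.6, 2.6, 1.3]
opening: 0.388
finger_force: 59.3
```

```bash
python3 o2.py
```

```text
23.18 yaw 103.3 T 0.271 tau7 0.430 [-0.6  2.6  1.3]
```

Call:
move_arm:
  series:
    - [0,0,0,0,0,0.03,0]
    - [0,0,0,0,0,0.06,0]
    - [0,0,0,0,0,0.09,0]
    - [0,0,0,0,0,0.12,0]
    - [0,0,0,0,0,0.15,0]

```text
t: 23.6
eef_pos: [0.567, 0.0338, 0.0923]
ee_rot: [[-0.083, 0.997, 0.0], [0.997, 0.083, 0.001], [0.001, 0.0, -1.0]]
wrist_force: [-0.4, 2.1, 0.8]
opening: 0.39
finger_force: 59.3
```

```bash
python3 o2.py
```

```text
23.6 yaw 94.7 T 0.326 tau7 0.427 [-0.4  2.1  0.8]
```

Call:
move_arm:
  series:
    - [0,0,0,0,0,0.03,0]
    - [0,0,0,0,0,0.06,0]
    - [0,0,0,0,0,0.09,0]
    - [0,0,0,0,0,0.12,0]
    - [0,0,0,0,0,0.15,0]

```text
t: 24.02
eef_pos: [0.5671, 0.0339, 0.0922]
ee_rot: [[0.067, 0.998, 0.0], [0.998, -0.067, 0.001], [0.001, 0.0, -1.0]]
wrist_force: [0.1, 1.6, 0.1]
opening: 0.393
finger_force: 59.4
```

```bash
python3 o2.py
```

```text
24.02 yaw 86.1 T 0.284 tau7 0.424 [0.1 1.6 0.1]
```

Call:
move_arm:
  series:
    - [0,0,0,0,0,-0.06,0]
    - [0,0,0,0,0,-0.12,0]
    - [0,0,0,0,0,-0.18,0]
    - [0,0,0,0,0,-0.24,0]
    - [0,0,0,0,0,-0.285,0]
    - [0,0,0,0,0,-0.285,0]
    - [0,0,0,0,0,-0.285,0]
    - [0,0,0,0,0,-0.285,0]

```text
t: 24.68
eef_pos: [0.567, 0.0338, 0.0923]
ee_rot: [[-0.215, 0.977, -0.0], [0.977, 0.215, 0.001], [0.001, 0.0, -1.0]]
wrist_force: [-0.0, 4.5, 0.8]
opening: 0.391
finger_force: 59.6
```

```bash
python3 o2.py
```

```text
24.68 yaw 102.4 T 0.126 tau7 -0.067 [-0.   4.5  0.8]
```

Call:
move_arm:
  series:
    - [0,0,0,0,0,-0.285,0.5]
    - [0,0,0,0,0,-0.285,0.7]
    - [0,0,0,0,0,-0.285,1]
    - [0,0,0,0,0,-0.285,1]
    - [0,0,0,0,0,-0.285,1]
    - [0,0,0,0,0,-0.285,1]

```text
t: 25.18
eef_pos: [0.5671, 0.0327, 0.0923]
ee_rot: [[-0.48, 0.877, 0.0], [0.877, 0.48, -0.0], [-0.0, -0.0, -1.0]]
wrist_force: [0.6, -0.1, -0.4]
opening: 1.0
finger_force: 0.0
```

```bash
python3 o2.py
```

```text
25.18 yaw 118.7 T 0.018 tau7 0.014 [ 0.6 -0.1 -0.4]
```

Call:
move_arm:
  series:
    - [0,0,0,0,0,0.1,1]
    - [0,0,0,0,0,0.2,1]
    - [0,0,0,0,0,0.28,1]
    - [0,0,0,0,0,0.28,1]
    - [0,0,0,0,0,0.28,0.6]
    - [0,0,0,0,0,0.28,0.4]
    - [0,0,0,0,0,0.28,0]
    - [0,0,0,0,0,0.28,0]
    - [0,0,0,0,0,0.28,0]
    - [0,0,0,0,0,0.28,0]
    - [0,0,0,0,0,0.28,0]

```text
t: 26.1
eef_pos: [0.5672, 0.033, 0.0925]
ee_rot: [[-0.221, 0.975, 0.0], [0.975, 0.221, 0.0], [-0.0, 0.0, -1.0]]
wrist_force: [0.6, 0.1, 1.0]
opening: 0.389
finger_force: 60.4
```

```bash
python3 o2.py
```

```text
26.1 yaw 102.8 T 0.052 tau7 -0.007 [0.6 0.1 1. ]
```

Call:
move_arm:
  series:
    - [0,0,0,0,0,0,0.5]
    - [0,0,0,0,0,0,0.8]
    - [0,0,0,0,0,0,1]
    - [0,0,0,0,0,0,1]
    - [0,0,0,0,0,0,1]
    - [0,0,-0.03,0,0,0,1]
    - [0,0,-0.06,0,0,0,1]
    - [0,0,-0.09,0,0,0,1]
    - [0,0,-0.1,0,0,0,1]
    - [-0.035,-0.006,-0.1,0,0,0,0]
    - [-0.07,-0.011,-0.1,0,0,0,0]
    - [-0.105,-0.017,-0.1,0,0,0,0]
    - [-0.14,-0.0218,-0.1,0,0,0,0]
    - [-0.1406,-0.0218,-0.1,0,0,0,0]
    - [-0.1406,-0.0218,-0.1,0,0,0,0]
    - [-0.1406,-0.0218,-0.1,0,0,0,0]
    - [-0.1406,-0.0218,-0.1,0,0,0,0]

```text
t: 27.52
eef_pos: [0.5769, -0.1073, 0.1922]
ee_rot: [[-0.223, 0.975, -0.0], [0.975, 0.223, 0.001], [0.001, 0.0, -1.0]]
wrist_force: [0.5, 0.4, -0.0]
opening: 0.001
finger_force: 0.0
```

Run:
```python
from h import *
s=observe();print(s["t"],s["eef_pos"],s["opening"],s["wrist_force"])
a=imaging.snapshot("scene")["img"][60:260,130:380];b=imaging.snapshot("top")["img"][130:280,140:340]
a=cv2.resize(a,None,fx=2,fy=2,interpolation=2);b=cv2.resize(b,None,fx=2,fy=2,interpolation=2)
cv2.imwrite("pics/c.png",np.hstack([a[:,0:400],cv2.copyMakeBorder(b,0,100,0,0,0)]))
```

```text
27.5167 [ 0.57692228 -0.10732821  0.19222085] 0.0006863097801807112 [ 0.50315361  0.40568903 -0.02998479]
```

View pics/c.png

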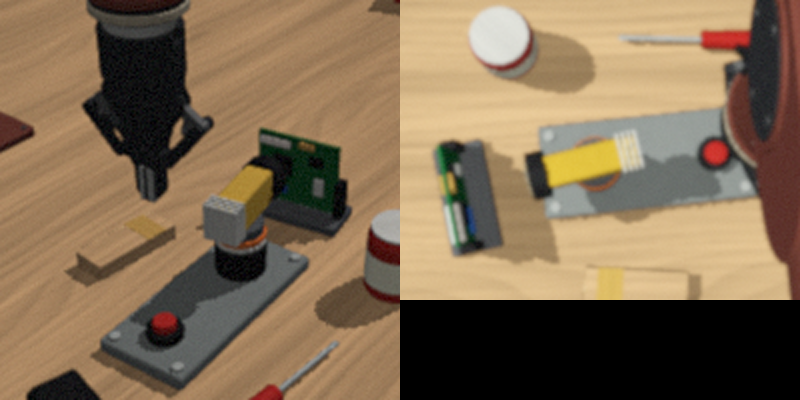

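Call:
move_arm:
  series:
    - [0,0,0.035,0,0,0,0]
    - [0,0,0.07,0,0,0,0]
    - [0,0,0.1,0,0,0,0]
    - [0,0,0.125,0,0,0,0]
    - [0,0,0.138,0,0,0,0]
    - [0,0,0.145,0,0,0,0]
    - [0,0,0.148,0,0,0,0]
    - [0,0,0.15,0,0,0,0]
    - [0,0,0.151,0,0,0,0]
    - [0,0,0.152,0,0,0,0]
    - [0,0,0.153,0,0,0,0]
    - [0,0,0.153,0,0,0,0]
    - [0,0,0.153,0,0,0,0]

```text
t: 28.7
eef_pos: [0.5775, -0.109, 0.04]
ee_rot: [[-0.221, 0.975, 0.001], [0.975, 0.221, -0.0], [-0.001, 0.001, -1.0]]
wrist_force: [0.7, 0.5, 1.5]
opening: 0.002
finger_force: 0.7
```

Call:
move_arm:
  series:
    - [0,0,0.001,0,0,0,0]
    - [0,0,0.002,0,0,0,0]
    - [0,0,0.003,0,0,0,0]
    - [0,0,0.004,0,0,0,0]
    - [0,0,0.004,0,0,0,0]

```text
t: 29.12
eef_pos: [0.5774, -0.109, 0.0355]
ee_rot: [[-0.221, 0.975, 0.001], [0.975, 0.221, -0.0], [-0.0, 0.001, -1.0]]
wrist_force: [2.5, -0.3, 3.8]
opening: 0.001
finger_force: 2.0
```

Call:
move_arm:
  series:
    - [0,0,0.0007,0,0,0,0]
    - [0,0,0.0013,0,0,0,0]
    - [0,0,0.0013,0,0,0,0]

```text
t: 29.37
eef_pos: [0.5774, -0.109, 0.0343]
ee_rot: [[-0.221, 0.975, 0.001], [0.975, 0.221, -0.0], [-0.0, 0.001, -1.0]]
wrist_force: [2.8, -0.0, 4.7]
opening: -0.002
finger_force: 2.4
```

Call:
move_arm:
  series:
    - [0,0,0.0005,0,0,0,0]
    - [0,0,0.001,0,0,0,0]
    - [0,0,0.001,0,0,0,0]

```text
t: 29.62
eef_pos: [0.5775, -0.109, 0.0341]
ee_rot: [[-0.221, 0.975, 0.001], [0.975, 0.221, -0.0], [-0.001, 0.001, -1.0]]
wrist_force: [0.7, -0.6, 11.5]
opening: 0.0
finger_force: 5.9
```

Bottomed out (11.5 N). Now lift clear.

Call:
move_arm:
  series:
    - [0,0,-0.002,0,0,0,0]
    - [0,0,-0.006,0,0,0,0]
    - [0,0,-0.015,0,0,0,0]
    - [0,0,-0.04,0,0,0,0]
    - [0,0,-0.08,0,0,0,0]
    - [0,0,-0.12,0,0,0,0]
    - [0,0,-0.15,0,0,0,0]
    - [0,0,-0.15,0,0,0,0]
    - [0,0,-0.15,0,0,0,0]
    - [0,0,-0.15,0,0,0,0]

```text
t: 30.45
eef_pos: [0.5758, -0.1088, 0.1821]
ee_rot: [[-0.221, 0.975, -0.002], [0.975, 0.221, 0.0], [0.001, -0.002, -1.0]]
wrist_force: [0.1, -0.3, -0.8]
opening: 0.001
finger_force: 0.0
```

```bash
python3 o2.py; python3 -c "
from bench import hand_in
print(hand_in())"
```

```text
30.45 yaw 102.8 T -0.004 tau7 0.011 [ 0.1 -0.3 -0.8]
the job is handed in; nothing more can be done
None
```

The job is handed in with no verdict returned: by my measurements the lamp sits about 0.9 rad past the bite (roughly 18 N) with its glass facing the middle of the board, the switch was pressed to its stop (peak reading 11.5 N) and released, and the arm is clear.

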